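Index the rotary table to its next notch

TASK

Index the small rotary table round by one notch: press its plunger in with a fingertip and, keeping it in, push the table round towards the upright thumb plate beside the plunger, then let the plunger spring out fully into the very next notch, so that the table is locked there. Only touch and push, grasp and lift nothing; do not turn the table the other way or past that notch, do not force it, do not touch the striker that rides on the table, and leave the things around it where they are.

Things in the scene. Friction and masses are not known exactly. Their poses are not given: they have to be found in the camera images.
- rotary_base: Rotary indexing table, screwed down. Grey round foot 148 mm wide, fixed steel index plate 168 mm wide (height 42 to 50 mm) with 8 notches in its rim, 45 degrees apart. On it turns an aluminium faceplate 132 mm wide (top at 67 mm) with a grey index arm reaching 109 mm from the axis (top at 65 mm) that carries plunger and thumb plate. Origin: on the turning axis at worktop level, z up.
- cap_top (a point): Top centre of the plunger's cap, a dark steel round button 27 mm wide on the index arm, 88 mm from the table's axis, 88.5 mm above the worktop when out. It is pressed straight down and turns with the table. z up, x outward from the table's axis, y the counterclockwise tangent, towards the thumb plate.
- plunger (a joint): How far the plunger is pressed in (down), m: 0 out, 0.012 stop. A spring pushes it out with 4 N at first, 7 N at the stop. When out its lug locks the table in a notch (2 mm play each way); pressed in 8 mm or more the table is free. Let go between notches it stays in about 7 mm, the table can still be pushed on, and it springs out by itself at the next notch.
- turn (a joint): Turn of the table, rad, counterclockwise from above positive; 0 at the start with the plunger in its first notch. The next notch is at 0.785 (45 degrees).
- table_center (a point): Centre of the faceplate's top surface, on the turning axis, 67 mm above the worktop; z up, x outward along the index arm.
- striker: Chromed pendulum striker, a disc with a stub at one side, 68x84x22 mm, 0.7 kg, lying loose on the middle of the faceplate. Origin: middle of its underside. It rides along with the table.
- micrometer: Outside micrometer 48x148x17 mm, lying on the worktop near the table, bystander. Origin under its middle.
- weight_200g: Round brass-coloured check weight with a knob, 28 mm wide, 46 mm high, beside the table, bystander. Origin under its middle.
- weight_100g: Round grey check weight with a knob, 22 mm wide, 37 mm high, beside the table, bystander. Origin under its middle.
- hexkey_1: Black hexagon key 45x125x10 mm, lying near the table, bystander. Origin under its middle.
- toggle_clamp: Bench toggle clamp on a plate with a red grip, 70x172x58 mm, at the left, bystander; tall file racks stand fixed along the wall behind it, so approach the work from above. Origin under its middle.
- thumb_plate (a point): Middle of the thumb plate's face that looks at the plunger, 100 mm above the worktop, 22 mm from the plunger's axis. Upright grey plate on the index arm: 40 mm along x (outward), 6 mm thick along y, top 114 mm above the worktop. Pushing this face along +y turns the table counterclockwise; 2 to 4 N is enough once the plunger is in.
There are look-alikes about, which are no part of the job. What is shaped like the striker but blue or purple is not meant.

How it is judged:
On the way, in this order (a step that is already met when the one before it is completed fails the run):
1. the plunger is pressed in far enough to free the table, before the table has turned (value of joint plunger above 0.007 m and value of joint turn below 0.1 rad), for 0.05 s.
2. the table has come round by one notch and the plunger has sprung out into it (value of joint turn between 0.735 and 0.835 rad and value of joint plunger below 0.003 m), for 0.2 s.
At the end, for the whole second after the job is handed in: the table stands still at the next notch (0.785 rad, within 0.05), the plunger is fully out (within 2 mm), the striker still lies on the middle of the faceplate (within 20 mm) (value of joint turn between 0.735 and 0.835 rad and value of joint plunger below 0.002 m and velocity of joint turn between -0.05 and 0.05 rad/s and horizontal distance between striker and table_center below 0.02 m and z of striker in the frame of table_center between -0.004 and 0.004 m); the robot touches nothing.
It fails at once if the table is turned the other way (more than 0.15 rad) (value of joint turn below -0.15 rad).
It fails at once if the table is turned well past the next notch (more than 0.2 rad) (value of joint turn above 0.985 rad).
It fails at once if the table, its index arm or plunger is gripped or forced (over 40 N) (contact force between any of the arm, the fingers and rotary_base above 40 N).
It fails at once if the striker is touched by the robot (over 2 N) or lifted (contact force between any of the arm, the fingers and striker above 2 N or z of striker in the frame of table_center above 0.01 m).
It fails at once if a bystander is moved more than 20 mm or lifted (distance of any of micrometer, weight_200g, weight_100g, hexkey_1, toggle_clamp from where it was at the start of the episode above 0.02 m).
It also fails if it takes over 45 s, if anything falls off the work surface, if the arm or the gripper's body presses on something with over 40 N, if the wrist force passes 120 N, or if a joint passes its speed limit or range.

ROBOT

A 7-joint arm with a two-finger parallel gripper is mounted at the origin on the work surface; the furniture and walls round the work are solid. World frame = base frame: x ahead of the robot, y to its left, z up, the work surface at z = 0. Lengths are in m, angles in rad, forces in N, time in s.
With the tool pointing down it reaches from about 0.4 to 0.85 m from the base axis. Payload 4.5 kg.
Tool frame: the origin (TCP) lies on the centre line of the jaws, within the pads' length; the fingertips stand 19 mm ahead of it and the grasp point (between the pads) is the TCP; z points along the fingers, y is the line along which they close (so a half turn about z gives the same grasp; the last joint's range is limited). The gripper opens to 88 mm and grips with 3 to 60 N. Pads are 18 mm wide; open, the fingers measure 123 mm over their backs; the gripper's body (75 mm by 187 mm) begins 45 mm behind the grasp point.
Start: joints at [-1.154, 0.689, -0.195, 1.565, 0.157, 0.902, -0.215], TCP at [0.233, 0.58, 0.258] pointing down, gripper open.
Joint ranges: [-3.01, 3.01], [-0.46, 2.08], [-1.47, 1.51], [0.13, 2.56], [-1, 4.14], [0.04, 2.09], [-2.66, 2.66]. Speed limits (rad/s): [2.57, 2.57, 3.14, 3.14, 3.14, 3.14, 3.14].

INTERFACE

Orientations are given as a rotation vector (axis times angle).
In Python, from rig import sensors, eyes, job gives the robot as it stands.
- The arm moves only by the tool drive_tool, never from a script. Its argument "deltas" is a list of rows, each a list of 3 entries, a list of its own where there are three numbers: the turn, a rotation vector about the tool's x, y, z in rad, then the shift along the tool's x, y, z in m, then the closure in counts, from 0 (fully open) to 255 (shut). A call has 1 to 20 rows; each row shifts and turns the commanded pose from where the row before left it, along the tool's axes as they then stand; what a row does not reach is not made up. A row lasts 1/10 s, in which the tool goes at most 50 mm and 8.59 degrees, less where a joint would pass 70% of its speed; a pose out of reach is approached as far as the arm can. A call with a gripper value outside its range is refused whole. The fingers move at their own pace and stop on an object; "newtons" is the grip in N (left out, the last holds). Time passes only in rows, so rows that do not move let the fingers close. It gives the time, the measured TCP pose, the force, the opening and the grip force at its end, in the units of the state.
- sensors.observe(): the state, without advancing time (a new reading comes with each control period).
- eyes.snapshot(name): name is "side" or "top"; returns (picture, depth): 400x640x3 uint8, blue, green, red; 400x640 float32, m along the optical axis (not along the pixel's ray), 0 where there is no reading.
- eyes.calibration(name): a dict with "fov_y" (degrees; the focal length in pixels is half the picture's height over the tangent of half this angle, whatever the lens; pixels are square), "cx", "cy" (the principal point, pixels), "pose" (4x4, takes a point from camera to world coordinates). Camera axes: x right, y up, looking along -z (the intrinsics and any distortion apply to the point x, -y, -z); pixel columns grow to the right and rows downward; lengths in m; the calibration is good to about 2 mm. A picture is of the moment at which its call begins. calibration takes no time and is no camera call.
- job.hand_in(): hands the job in; it is judged then, once.
The state is a dict: "t": time; "joint_positions": joint angles; "dq": joint speeds; "joint_efforts": joint torques, N m; "tool_pos": TCP position; "tool_rot": TCP orientation; "contact_force": force on the tool from outside, world axes, zero at the start; "ft_torque": the same for the moment, N m; "width": finger opening in m; "grip_force": force on a finger pad.
Only numpy, scipy, OpenCV 4.12 (cv2) and the standard library are available. Lean on these libraries where they do the work, as an engineer would, in place of code of your own. Each camera call takes 0.05 s, during which the arm holds its last target. There are 200 camera calls.

## Working session

There is one attempt and no reset: what is moved stays moved. The work goes in short steps, Python scripts to look and compute and a tool call to move; the robot and the scene stay as the last step left them, time stands still between calls to the robot, and variables do not carry over. Pictures are saved under pics/ and viewed, at most 10 in all, crops included, and the job is handed in when it is done.

Besides the shell and the picture viewer there is one more tool, called as name(argument=value, ...), one argument or row to a line, values as JSON. drive_tool: Moves the arm, as the interface text tells. Its arguments: {"type":"object","properties":{"deltas":{"type":"array","items":{"type":"array"}},"newtons":{"type":"number"}},"required":["deltas"]}

```bash
ls; mkdir -p pics; python3 - <<'E'
from rig import sensors, eyes
import cv2,numpy as np
s=sensors.observe()
for k in s: print(k,np.round(s[k],3))
for n in("top","side"):
    p,d=eyes.snapshot(n); cv2.imwrite(f"pics/{n}0.png",p); np.save(f"pics/{n}0.npy",d)
    c=eyes.calibration(n); print(n,{k:(np.round(v,4).tolist()) if not isinstance(v,str) else v for k,v in c.items()})
E
```

```text
pics
t 0.0
joint_positions [-1.154  0.69  -0.195  1.566  0.157  0.902 -0.215]
dq [-0.001  0.002 -0.     0.    -0.001  0.001 -0.   ]
joint_efforts [-0.0000e+00 -5.2758e+01 -1.2670e+00 -1.5343e+01 -5.3000e-02  6.0000e-03
  0.0000e+00]
tool_pos [0.233 0.579 0.257]
tool_rot [-5.970e-01 -3.084e+00  3.000e-03]
contact_force [ 0.678 -0.208  0.005]
ft_torque [-0.016 -0.021  0.008]
grip_force 0.0
width 0.088
top {'fov_y': 43.3346, 'cx': 318.5458, 'cy': 199.8332, 'pose': [[-0.0118, 0.986, -0.1666, 0.2689], [-0.9999, -0.0101, 0.0113, -0.01], [0.0095, 0.1667, 0.986, 1.5596], [0.0, 0.0, 0.0, 1.0]]}
side {'fov_y': 57.2954, 'cx': 319.6868, 'cy': 205.1235, 'pose': [[0.9734, 0.0685, -0.2186, 0.2819], [-0.2289, 0.3221, -0.9186, -0.9882], [0.0075, 0.9442, 0.3293, 0.4523], [0.0, 0.0, 0.0, 1.0]]}
```

View pics/top0.png

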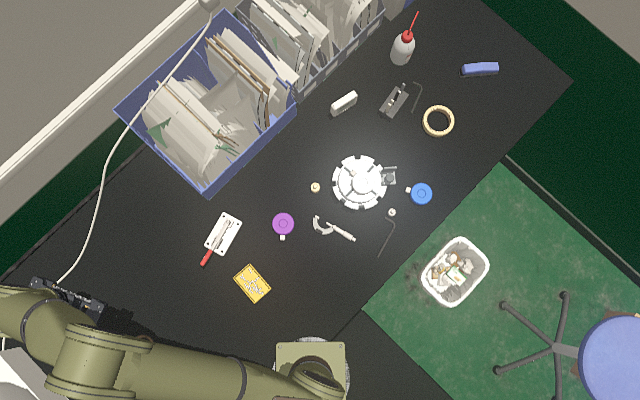

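View pics/side0.png

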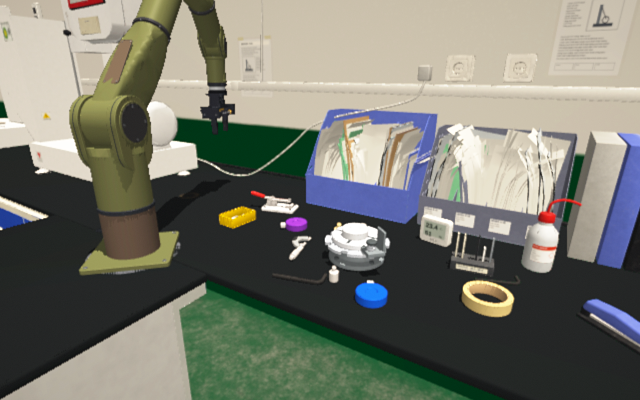

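Top view: the table is at (358,182) with its index arm pointing right to about (390,177). The chrome striker is on the faceplate. The look-alikes are the purple disc (283,224) and the blue disc (421,194), and the tape ring is at (438,121). Next I'll check a close crop and measure.

```bash
cat > h.py <<'E'
import numpy as np,cv2
from rig import eyes
def ray(n,u,v):
    c=eyes.calibration(n);T=np.array(c["pose"]);f=200/np.tan(np.radians(c["fov_y"]/2))
    d=T[:3,:3]@np.array([(u-c["cx"])/f,-(v-c["cy"])/f,-1]);return T[:3,3],d
def onz(n,u,v,z):
    o,d=ray(n,u,v);return o+d*(z-o[2])/d[2]
def cloud(n,D):
    v,u=np.mgrid[:400,:640];o,_=ray(n,0,0);c=eyes.calibration(n);T=np.array(c["pose"]);f=200/np.tan(np.radians(c["fov_y"]/2))
    d=np.stack([(u-c["cx"])/f,-(v-c["cy"])/f,-np.ones_like(u,float)],-1)@T[:3,:3].T
    return o+d*D[...,None]
def proj(n,p):
    c=eyes.calibration(n);T=np.array(c["pose"]);f=200/np.tan(np.radians(c["fov_y"]/2))
    q=T[:3,:3].T@(np.array(p)-T[:3,3]);return c["cx"]+f*q[0]/-q[2],c["cy"]-f*q[1]/-q[2]
E
python3 - <<'E'
from h import *
print({k:v for k,v in eyes.calibration("top").items() if k!="pose"})
t=cv2.imread("pics/top0.png")[145:220,325:425];s=cv2.imread("pics/side0.png")[215:275,315:400]
cv2.imwrite("pics/c.png",np.hstack([cv2.resize(t,(533,400),interpolation=2)[:, :400+60],cv2.resize(s,(340*5//3//2*1,400*0+200),interpolation=2).repeat(1,0) if 0 else cv2.resize(s,(340,400),interpolation=2)]))
for n in("top","side"):
    P=cloud(n,np.load(f"pics/{n}0.npy"));x,y,z=P[...,0],P[...,1],P[...,2]
    c=onz(n,*((358,182) if n=="top" else (357,245)),.06);print(n,c.round(3))
    r=np.hypot(x-c[0],y-c[1])
    for a,b in((.06,.07),(.083,.093),(.095,.12)):
        m=(r<.13)&(z>a)&(z<b);q=P[m];print(a,b,m.sum(),np.median(q,0).round(3),q.min(0).round(3),q.max(0).round(3))
E
```

```text
{'fov_y': 43.33462830211766, 'cx': 318.5457929824572, 'cy': 199.83323778139192}
top [ 0.576 -0.148  0.06 ]
0.06 0.07 768 [ 0.583 -0.152  0.067] [ 0.516 -0.26   0.06 ] [ 0.648 -0.069  0.07 ]
0.083 0.093 412 [ 0.576 -0.163  0.089] [ 0.537 -0.252  0.083] [ 0.611 -0.122  0.093]
0.095 0.12 66 [ 0.607 -0.231  0.104] [ 0.541 -0.258  0.095] [ 0.613 -0.13   0.119]
side [ 0.564 -0.206  0.06 ]
0.06 0.07 568 [ 0.57  -0.195  0.066] [ 0.514 -0.267  0.06 ] [ 0.64 -0.1   0.07]
0.083 0.093 347 [ 0.577 -0.182  0.088] [ 0.537 -0.263  0.083] [ 0.613 -0.134  0.093]
0.095 0.12 79 [ 0.607 -0.249  0.106] [ 0.605 -0.265  0.095] [ 0.612 -0.224  0.114]
```

View pics/c.png

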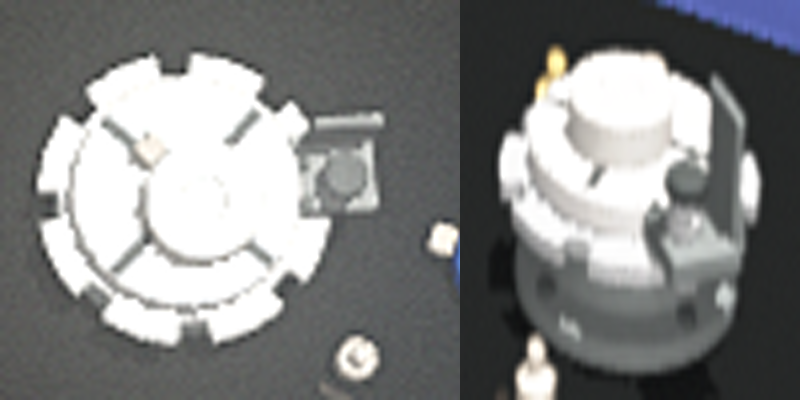

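The crop confirms the right object: chrome striker on the faceplate, with the dark cap at about (389,177) and the thumb plate edge at about (390,167.5) in the top view, on the +x (counterclockwise) side of the cap. Next I'll measure cap, plate and axis in both views.

```bash
python3 - <<'E'
from h import *
from scipy.optimize import least_squares
print("cap ray",onz("top",389.3,177.3,.0885).round(4))
# side crop scale 4 in x, 6.67 in y ; cap about (687,180) in composite
us,vs=315+(687-460)/4,215+180/6.667;print("side cap px",us,vs,onz("side",us,vs,.0885).round(4))
for n in("top","side"):
    im=cv2.imread(f"pics/{n}0.png");P=cloud(n,np.load(f"pics/{n}0.npy"));x,y,z=P[...,0],P[...,1],P[...,2]
    near=(np.hypot(x-.578,y+.16)<.13)
    g=im.max(2)
    a=near&(z>.08)&(z<.093)&(y<-.205)&(y>-.28)&(g<140)&(x<.598); q=P[a]
    print(n,"cap",a.sum(),q.mean(0).round(4),q.min(0).round(4),q.max(0).round(4))
    a=near&(z>.094)&(y<-.205); q=P[a]
    print(n,"thumb",a.sum(),q.mean(0).round(4),q.min(0).round(4),q.max(0).round(4))
    # index plate outer rim: fit circle r=84 to outermost points at z~.05
    a=near&(z>.044)&(z<.054); q=P[a][:,:2]
    for zz,w,R in((.05,.004,.084),(.067,.003,.066)):
        q=P[near&(abs(z-zz)<w)][:,:2]; c=np.array([.578,-.165])
        for _ in range(8):
            d=q-c; r=np.hypot(*d.T); th=np.arctan2(d[:,1],d[:,0]); B=((th+np.pi)/(2*np.pi)*36).astype(int)%36
            idx=[np.where(B==b)[0][np.argmax(r[B==b])] for b in range(36) if (B==b).any() and not 10>b*10-0>1e9]
            e=q[idx]; e=e[np.abs(np.hypot(*(e-c).T)-R)<.012]
            c=least_squares(lambda p:np.hypot(*(e-p).T)-R,c,loss="soft_l1",f_scale=.002).x
        print(n,"axis",zz,len(e),c.round(4))
    a=near&(z>.084)&(z<.094)&(y>-.205);print(n,"striker",P[a].mean(0).round(4),np.percentile(P[a],[1,99],axis=0).round(4).tolist())
E
```

```text
cap ray [ 0.5836 -0.2393  0.0885]
side cap px 371.75 241.9986500674966 [ 0.5829 -0.2544  0.0885]
top cap 11 [ 0.5771 -0.2354  0.0885] [ 0.5716 -0.2496  0.0816] [ 0.5872 -0.2263  0.0922]
top thumb 52 [ 0.6056 -0.2383  0.1089] [ 0.5735 -0.2581  0.0943] [ 0.6127 -0.2189  0.1204]
top axis 0.05 31 [ 0.58  -0.152]
top axis 0.067 33 [ 0.5803 -0.1525]
top striker [ 0.5724 -0.1578  0.0896] [[0.5392, -0.1901, 0.0843], [0.6051, -0.1266, 0.0939]]
side cap 56 [ 0.583  -0.2508  0.086 ] [ 0.5721 -0.2586  0.0805] [ 0.5963 -0.2336  0.0894]
side thumb 83 [ 0.6077 -0.247   0.1051] [ 0.605  -0.2653  0.0941] [ 0.6126 -0.224   0.1139]
side axis 0.05 18 [ 0.5796 -0.1578]
side axis 0.067 21 [ 0.5799 -0.1593]
side striker [ 0.5692 -0.169   0.0878] [[0.5379, -0.1977, 0.0846], [0.6029, -0.1352, 0.0902]]
```

drive_tool(
  deltas=[
    [[0,0,0],[-0.02,-0.0215,-0.004],255],
    [[0,0,0],[-0.02,-0.0215,-0.004],255],
    [[0,0,0],[-0.02,-0.0215,-0.004],255],
    [[0,0,0],[-0.02,-0.0215,-0.004],255],
    [[0,0,0],[-0.02,-0.0215,-0.004],255],
    [[0,0,0],[-0.02,-0.0215,-0.004],255],
    [[0,0,0],[-0.02,-0.0215,-0.004],255],
    [[0,0,0],[-0.02,-0.0215,-0.004],255],
    [[0,0,0],[-0.02,-0.0215,-0.004],255],
    [[0,0,0],[-0.02,-0.0215,-0.004],255],
    [[0,0,0],[-0.02,-0.0215,-0.004],255],
    [[0,0,0],[-0.02,-0.0215,-0.004],255],
    [[0,0,0.148],[0,0,0],255],
    [[0,0,0.148],[0,0,0],255],
    [[0,0,0.148],[0,0,0],255],
    [[0,0,0.148],[0,0,0],255],
    [[0,0,0.148],[0,0,0],255],
    [[0,0,0.148],[0,0,0],255],
    [[0,0,0.148],[0,0,0],255],
    [[0,0,0.148],[0,0,0],255],
  ],
  newtons=5,
)

```text
t: 2.1
tool_pos: [0.3594, 0.2507, 0.3055]
tool_rot: [-2.224, -2.219, 0.001]
contact_force: [-1.0, 0.2, -0.4]
width: 0.0006
grip_force: 0.0
```

```bash
cat > st.py <<'E'
from rig import sensors
import numpy as np
from scipy.spatial.transform import Rotation as R
s=sensors.observe();M=R.from_rotvec(s["tool_rot"]).as_matrix()
print(s["t"],np.round(s["tool_pos"],4),"yang",np.degrees(np.arctan2(M[1,1],M[0,1])).round(2),M[:,2].round(4),np.round(s["contact_force"],2),np.round(s["joint_positions"],2),s["width"],s["grip_force"])
E
python3 st.py
```

```text
2.1 [0.3594 0.2507 0.3055] yang -0.11 [-6.e-04 -3.e-04 -1.e+00] [-1.02  0.22 -0.44] [-0.78  0.38  0.1   2.04 -0.05  0.72 -0.65] 0.0006050312302508266 0.0
```

drive_tool(
  deltas=[
    [[0,0,0],[-0.04,0.017,0.001],255],
    [[0,0,0],[-0.04,0.017,0.001],255],
    [[0,0,0],[-0.04,0.017,0.001],255],
    [[0,0,0],[-0.04,0.017,0.001],255],
    [[0,0,0],[-0.04,0.017,0.001],255],
    [[0,0,0],[-0.04,0.017,0.001],255],
    [[0,0,0],[-0.032,0.014,0.0125],255],
    [[0,0,0],[-0.032,0.014,0.0125],255],
    [[0,0,0],[-0.032,0.014,0.0125],255],
    [[0,0,0],[-0.032,0.014,0.0125],255],
    [[0,0,0],[-0.032,0.014,0.0125],255],
    [[0,0,0],[-0.032,0.014,0.0125],255],
    [[0,0,0],[-0.032,0.014,0.0125],255],
    [[0,0,0],[-0.032,0.014,0.0125],255],
    [[0,0,0],[0,0,0],255],
  ],
)

```text
t: 3.6
tool_pos: [0.575, -0.25, 0.1975]
tool_rot: [2.223, 2.218, -0.006]
contact_force: [-1.3, 0.1, 1.2]
width: 0.0008
grip_force: 0.0
```

```bash
python3 st.py; python3 - <<'E'
from h import *
from rig import sensors
p=np.array(sensors.observe()["tool_pos"]);tip=p-[0,0,.019]
for n in("top","side"):
    im,d=eyes.snapshot(n);cv2.imwrite(f"pics/{n}1.png",im);np.save(f"pics/{n}1.npy",d)
    print(n,"tip px",np.round(proj(n,tip),1),"tcp",np.round(proj(n,p),1),"cap",np.round(proj(n,[.583,-.245,.0885]),1))
t=cv2.imread("pics/top1.png")[130:230,320:430];s=cv2.imread("pics/side1.png")[145:275,310:420]
cv2.imwrite("pics/c1.png",np.hstack([cv2.resize(t,(440,400),interpolation=2),cv2.resize(s,(330,390),interpolation=2)[:390] if 0 else cv2.resize(s,(338,400),interpolation=2)]))
E
```

```text
3.6 [ 0.575  -0.25    0.1975] yang -0.13 [-0.002  -0.0032 -1.    ] [-1.34  0.09  1.2 ] [ 0.3   0.76  0.06  1.63 -0.06  0.76  0.39] 0.0007948200980287942 0.0
top tip px [398.  173.5] tcp [399.1 172. ] cap [391.2 177.5]
side tip px [369.9 205.4] tcp [370.4 197.5] cap [370.4 240.3]
```

View pics/c1.png

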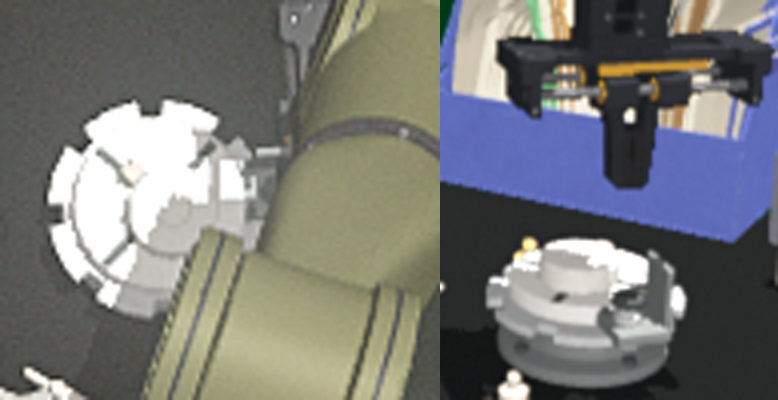

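The side view shows the closed fingertip at about (371,206), against a predicted (370,205), so the side calibration holds. The top view is now blocked by the arm. I'll use the fingers to check the side depth and measure the tip width.

```bash
python3 - <<'E'
from h import *
im=cv2.imread("pics/side1.png");P=cloud("side",np.load("pics/side1.npy"));x,y,z=P[...,0],P[...,1],P[...,2]
a=(np.hypot(x-.575,y+.25)<.05)&(z>.15)&(z<.215);
for lo in(.17,.18,.19,.2,.21):
    q=P[a&(z>=lo)&(z<lo+.01)]
    if len(q):print("finger",lo,len(q),np.median(q,0).round(4),q.min(0).round(4),q.max(0).round(4))
q=P[a];print("tip z min",np.sort(q[:,2])[:5].round(4))
m=(x>.6)&(x<.62)&(y<-.2)&(y>-.29)&(z>.094)&(z<.118);q=P[m];print("thumb",len(q),q.mean(0).round(4),np.percentile(q,[3,50,97],axis=0).round(4).tolist())
g=im.max(2).astype(int);m=(x>.56)&(x<.602)&(y<-.215)&(y>-.28)&(z>.078)&(z<.093)
for v in range(228,256):print(v,' '.join("%3d/%02d/%3d"%(g[v,u],round(z[v,u]*1000),round(-y[v,u]*1000)) for u in range(361,386,2)))
E
```

```text
finger 0.17 8 [ 0.5765 -0.2563  0.1792] [ 0.5682 -0.2578  0.1785] [ 0.5842 -0.2555  0.1799]
finger 0.18 55 [ 0.5731 -0.2574  0.1861] [ 0.5608 -0.2605  0.1806] [ 0.5884 -0.2377  0.1896]
finger 0.19 65 [ 0.5724 -0.2571  0.1959] [ 0.5601 -0.2601  0.1904] [ 0.5898 -0.2397  0.1999]
finger 0.2 70 [ 0.5736 -0.2566  0.2052] [ 0.5591 -0.2605  0.2   ] [ 0.5917 -0.2432  0.2098]
finger 0.21 34 [ 0.5729 -0.2572  0.2128] [ 0.5589 -0.2602  0.2105] [ 0.592  -0.2407  0.215 ]
tip z min [0.1785 0.1789 0.179  0.1791 0.1793]
thumb 84 [ 0.6077 -0.2474  0.105 ] [[0.6052, -0.2633, 0.0947], [0.6073, -0.2484, 0.1047], [0.6122, -0.2263, 0.114]]
228 255/89/169 255/89/171 255/88/171 255/87/168 255/67/124 255/68/129 255/-2/-27 190/01/-20  79/110/226 162/114/235  85/452/988  42/-1/-18  43/01/-12
229 255/88/175 255/90/179 255/89/177 255/88/178 255/66/130 255/67/133 255/66/131 255/00/-14 156/108/227  99/112/237  89/114/242  60/-1/-11  41/00/ -8
230 255/88/181 255/89/182 255/88/183 255/87/181 255/67/138 255/68/140 255/66/138 255/67/140 222/104/225  87/110/237  95/113/245 135/-1/ -3  48/01/  4
231 230/88/186 201/88/18
[... 2976 characters left out ...]
6 154/66/253 173/64/251 195/65/253 205/64/253 211/64/255 211/64/256 212/65/258 214/64/257 165/66/263 154/66/262
252 145/50/226 108/55/236  96/452/988 198/65/258 211/64/256 214/64/258 217/65/260 216/65/261 212/66/263 211/65/262 212/65/264 193/64/263 147/64/264
253 147/49/229 133/54/239  91/60/251 166/64/259 217/65/263 212/64/263 210/65/264 205/63/263 198/63/263 187/63/264 176/62/263 166/62/264 104/00/151
254 164/50/236 165/50/237 115/57/251 114/63/262 199/63/264 187/63/264 172/63/266 160/62/266 154/60/263 151/61/266 150/60/265 149/59/265  86/-1/154
255 191/48/238 194/48/239 159/56/253  95/60/262 152/61/266 149/59/263 147/61/268 142/58/262 139/59/265 139/59/267 137/56/263 131/57/264  71/00/161
```

```bash
python3 - <<'E'
from h import *
for k in(0,1):
    im=cv2.imread(f"pics/side{k}.png");P=cloud("side",np.load(f"pics/side{k}.npy"))
    for v in(235,237,240,241,242,243):print(k,v,' '.join("%d:%.0f/%.0f"%(u,1000*P[v,u,0],1000*P[v,u,2]) for u in range(365,387)))
E
```

```text
0 235 365:589/79 366:593/77 367:597/76 368:607/67 369:609/67 370:612/66 371:615/66 372:617/67 373:621/66 374:623/66 375:624/67 376:627/67 377:606/94 378:606/95 379:606/98 380:607/100 381:607/102 382:607/105 383:607/107 384:608/108 385:612/107 386:718/-1
0 237 365:589/74 366:593/72 367:598/69 368:603/66 369:605/67 370:607/67 371:609/67 372:614/65 373:614/67 374:618/66 375:621/66 376:623/66 377:606/89 378:606/90 379:607/93 380:607/95 381:608/96 382:606/101 383:608/101 384:609/102 385:612/102 386:711/-0
0 240 365:589/66 366:574/88 367:576/88 368:579/87 369:581/88 370:583/89 371:586/87 372:588/88 373:589/89 374:592/89 375:595/88 376:606/78 377:605/82 378:606/83 379:607/85 380:608/87 381:608/89 382:607/93 383:608/94 384:611/94 385:613/94 386:657/49
0 241 365:586/67 366:572/89 367:574/88 368:578/87 369:579/88 370:580/89 371:584/88 372:587/87 373:588/88 374:590/88 375:593/88 376:596/87 377:606/78 378:606/81 379:606/83 380:606/86 381:608/87 382:608/90 383:607/93 384:610/92 385:613/91 386:654/49
0 242 365:585/66 366:572/85 367:575/85 368:575/88 369:577/88 370:580/87 371:581/88 372:583/89 373:
[... 1193 characters left out ...]
576/89 369:579/88 370:581/88 371:584/87 372:586/88 373:588/89 374:590/89 375:594/87 376:597/86 377:607/78 378:605/82 379:606/83 380:607/85 381:606/89 382:607/90 383:608/92 384:611/91 385:613/91 386:654/49
1 242 365:585/65 366:571/86 367:574/87 368:575/88 369:578/87 370:580/88 371:581/88 372:584/88 373:586/88 374:589/87 375:590/88 376:595/86 377:607/75 378:607/77 379:606/81 380:607/83 381:607/85 382:607/88 383:608/90 384:609/91 385:649/49 386:651/50
1 243 365:583/66 366:572/83 367:574/84 368:575/85 369:576/86 370:579/86 371:580/87 372:583/86 373:585/87 374:588/87 375:591/85 376:593/85 377:605/74 378:605/77 379:607/78 380:606/81 381:607/83 382:609/84 383:608/87 384:609/89 385:647/49 386:649/49
```

drive_tool(
  deltas=[
    [[0,0,-0.055],[0,0,0],255],
    [[0,0,0],[0.0015,0.004,0.006],255],
    [[0,0,0],[0.0015,0.004,0.012],255],
    [[0,0,0],[0.0015,0.004,0.012],255],
    [[0,0,0],[0,0,0.012],255],
    [[0,0,0],[0,0,0.012],255],
    [[0,0,0],[0,0,0.012],255],
    [[0,0,0],[0,0,0.01],255],
    [[0,0,0],[0,0,0.005],255],
    [[0,0,0],[0,0,0],255],
    [[0,0,0],[0,0,0],255],
  ],
)

```text
t: 4.8
tool_pos: [0.5876, -0.2393, 0.1189]
tool_rot: [2.155, 2.285, 0.0]
contact_force: [-0.3, -0.1, -0.2]
width: 0.0004
grip_force: 0.0
```

```bash
python3 st.py; python3 - <<'E'
from h import *
im,d=eyes.snapshot("side");cv2.imwrite("pics/side2.png",im);np.save("pics/side2.npy",d)
cv2.imwrite("pics/c2.png",cv2.resize(im[185:275,310:420],(733,600),interpolation=2))
P=cloud("side",d);x,y,z=P[...,0],P[...,1],P[...,2]
a=(abs(x-.588)<.025)&(y<-.249)&(y>-.275)
for lo in np.arange(.09,.16,.006):
    q=P[a&(z>=lo)&(z<lo+.006)]
    if len(q):print(lo.round(3),len(q),q.min(0).round(4),q.max(0).round(4))
E
```

```text
4.8 [ 0.5876 -0.2393  0.1189] yang 3.37 [ 6.e-04 -2.e-04 -1.e+00] [-0.28 -0.13 -0.2 ] [ 0.29  0.88  0.04  1.65 -0.05  0.61  0.42] 0.00038674902295979295 0.0
0.09 12 [ 0.6063 -0.2622  0.0907] [ 0.6129 -0.2504  0.096 ]
0.096 18 [ 0.5786 -0.264   0.0965] [ 0.6126 -0.249   0.102 ]
0.102 28 [ 0.5741 -0.2641  0.1024] [ 0.6119 -0.249   0.108 ]
0.108 35 [ 0.574  -0.2643  0.108 ] [ 0.6113 -0.249   0.114 ]
0.114 21 [ 0.5737 -0.2534  0.1143] [ 0.6036 -0.2495  0.12  ]
0.12 22 [ 0.5732 -0.2537  0.1204] [ 0.6033 -0.2491  0.1258]
0.126 22 [ 0.5726 -0.2524  0.1261] [ 0.6029 -0.2491  0.1319]
0.132 22 [ 0.5725 -0.2532  0.1323] [ 0.6048 -0.2495  0.1379]
0.138 22 [ 0.5713 -0.2545  0.1383] [ 0.6046 -0.2491  0.144 ]
0.144 21 [ 0.5705 -0.2546  0.144 ] [ 0.6064 -0.2491  0.1499]
0.15 21 [ 0.571  -0.2538  0.1502] [ 0.604  -0.2491  0.1557]
0.156 15 [ 0.5644 -0.2556  0.156 ] [ 0.6059 -0.2493  0.1619]
```

View pics/c2.png

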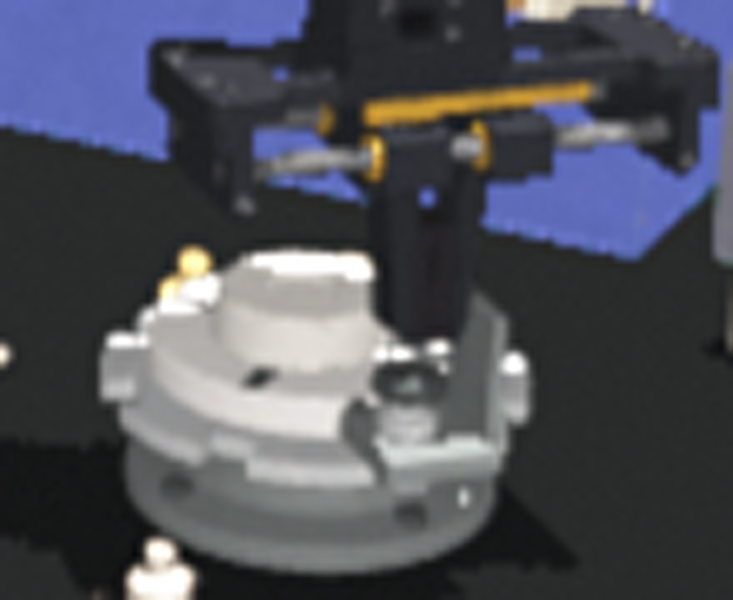

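The side crop shows the fingertip (crop 425,335) just above the cap (crop 408,380), with a small gap to the thumb plate on its right. I'll shift it 6 mm outward and start pressing.

drive_tool(
  deltas=[
    [[0,0,0],[-0.006,0,0],255],
    [[0,0,0],[0,0,0.003],255],
    [[0,0,0],[0,0,0.003],255],
    [[0,0,0],[0,0,0.003],255],
    [[0,0,0],[0,0,0.003],255],
    [[0,0,0],[0,0,0.002],255],
    [[0,0,0],[0,0,0.002],255],
    [[0,0,0],[0,0,0],255],
    [[0,0,0],[0,0,0],255],
  ],
)

```text
t: 5.75
tool_pos: [0.5878, -0.245, 0.1029]
tool_rot: [-2.155, -2.286, -0.0]
contact_force: [-0.9, 1.2, 4.7]
width: 0.0007
grip_force: 2.2
```

drive_tool(
  deltas=[
    [[0,0,0],[0,0,0.002],255],
    [[0,0,0],[0,0,0.002],255],
    [[0,0,0],[0,0,0.0015],255],
    [[0,0,0],[0,0,0],255],
    [[0,0,0],[0,0,0],255],
  ],
)

```text
t: 6.25
tool_pos: [0.5878, -0.245, 0.0975]
tool_rot: [-2.155, -2.286, -0.0]
contact_force: [-0.9, 0.3, 5.7]
width: 0.0007
grip_force: 2.9
```

drive_tool(
  deltas=[
    [[0,0,0],[0,0.001,0.0005],255],
    [[0,0,0],[0,0.001,0],255],
    [[0,0,0],[0,0.001,0],255],
    [[0,0,0],[0,0.001,0],255],
    [[0,0,-0.02],[0.0001,0.0018,0],255],
    [[0,0,-0.02],[0.0001,0.0018,0],255],
    [[0,0,-0.02],[0.0001,0.0018,0],255],
    [[0,0,-0.02],[0.0001,0.0018,0],255],
    [[0,0,0],[0,0,0],255],
  ],
)

```text
t: 7.15
tool_pos: [0.599, -0.2435, 0.097]
tool_rot: [-2.061, -2.371, -0.001]
contact_force: [-2.0, 1.1, 6.5]
width: 0.0007
grip_force: 3.0
```

```bash
python3 st.py; python3 - <<'E'
from h import *
im,d=eyes.snapshot("side");cv2.imwrite("pics/side3.png",im)
cv2.imwrite("pics/c3.png",cv2.resize(im[185:275,310:420],(733,600),interpolation=2))
E
```

```text
7.15 [ 0.599  -0.2435  0.097 ] yang 8.0 [ 0.e+00  5.e-04 -1.e+00] [-2.01  1.11  6.45] [ 0.31  0.92  0.01  1.62 -0.02  0.6   0.47] 0.0006675245150973105 2.9561384712513927
```

View pics/c3.png

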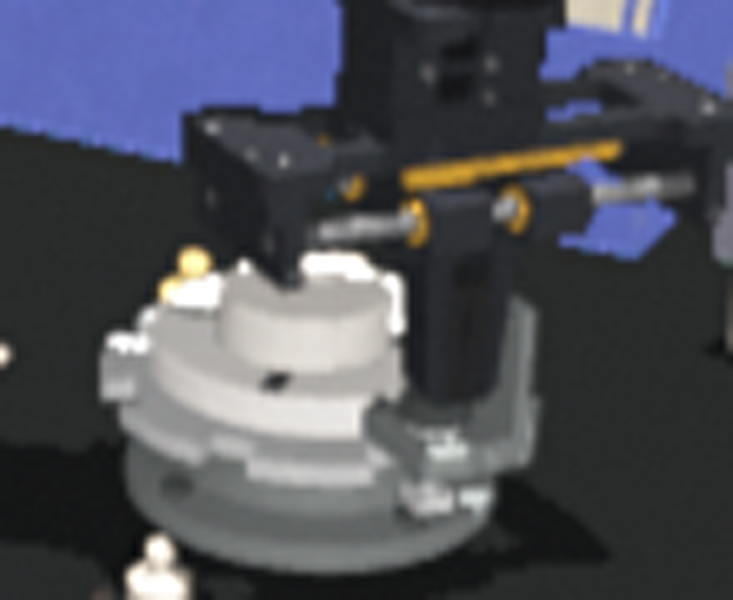

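The crop shows the cap pressed in, the finger against the thumb plate and the table turned about 5°. I'll continue the arc with the plunger held in.

drive_tool(
  deltas=[
    [[0,0,-0.03],[0.0002,0.0026,0],255],
    [[0,0,-0.03],[0.0002,0.0026,0],255],
    [[0,0,-0.03],[0.0002,0.0026,0],255],
    [[0,0,-0.03],[0.0002,0.0026,0],255],
    [[0,0,-0.03],[0.0002,0.0026,0],255],
    [[0,0,-0.03],[0.0002,0.0026,0],255],
    [[0,0,-0.03],[0.0002,0.0026,0],255],
    [[0,0,-0.03],[0.0002,0.0026,0],255],
    [[0,0,-0.03],[0.0002,0.0026,0],255],
    [[0,0,-0.03],[0.0002,0.0026,0],255],
    [[0,0,0],[0,0,0],255],
  ],
)

```text
t: 8.3
tool_pos: [0.6233, -0.2342, 0.097]
tool_rot: [-1.683, -2.652, -0.001]
contact_force: [-1.3, 1.4, 6.4]
width: 0.0004
grip_force: 3.0
```

```bash
cat >> st.py <<'E'
d=np.array(s["tool_pos"][:2])-[.5799,-.1576];az=np.degrees(np.arctan2(d[1],d[0]))
print("r",np.hypot(*d).round(4),"az",az.round(2),"turn~",np.radians(az+87-4.55).round(3),"F tool",(M.T@np.array(s["contact_force"])).round(2))
E
python3 st.py
```

```text
8.3 [ 0.6233 -0.2342  0.097 ] yang 25.21 [-4.e-04  9.e-04 -1.e+00] [-1.27  1.4   6.45] [ 0.32  0.94 -0.06  1.55  0.08  0.66  0.66] 0.0004151090680911337 2.961379309191443
r 0.0881 az -60.49 turn~ 0.383 F tool [ 1.82 -0.55 -6.45]
```

drive_tool(
  deltas=[
    [[0,0,-0.03],[0.0002,0.0026,0],255],
    [[0,0,-0.03],[0.0002,0.0026,0],255],
    [[0,0,-0.03],[0.0002,0.0026,0],255],
    [[0,0,-0.03],[0.0002,0.0026,0],255],
    [[0,0,-0.03],[0.0002,0.0026,0],255],
    [[0,0,-0.03],[0.0002,0.0026,0],255],
    [[0,0,-0.03],[0.0002,0.0026,0],255],
    [[0,0,0],[0,0,0],255],
    [[0,0,0],[0,0,-0.004],255],
    [[0,0,0],[0,0,-0.004],255],
    [[0,0,0],[0,0,-0.004],255],
    [[0,0,0],[0,0,-0.004],255],
    [[0,0,0],[0,0,0],255],
  ],
)

```text
t: 9.6
tool_pos: [0.6386, -0.2248, 0.1132]
tool_rot: [1.397, 2.813, 0.0]
contact_force: [1.1, 0.8, 0.5]
width: 0.0004
grip_force: 0.0
```

```bash
python3 st.py; python3 - <<'E'
from h import *
im,d=eyes.snapshot("side");cv2.imwrite("pics/side4.png",im)
cv2.imwrite("pics/c4.png",cv2.resize(im[185:275,310:420],(733,600),interpolation=2))
E
```

```text
9.6 [ 0.6386 -0.2248  0.1132] yang 37.18 [ 1.1e-03 -4.0e-04 -1.0e+00] [1.12 0.82 0.47] [ 0.33  0.93 -0.12  1.5   0.14  0.71  0.8 ] 0.00044322344591825796 0.0
r 0.0892 az -48.84 turn~ 0.587 F tool [-0.02  1.39 -0.47]
```

View pics/c4.png

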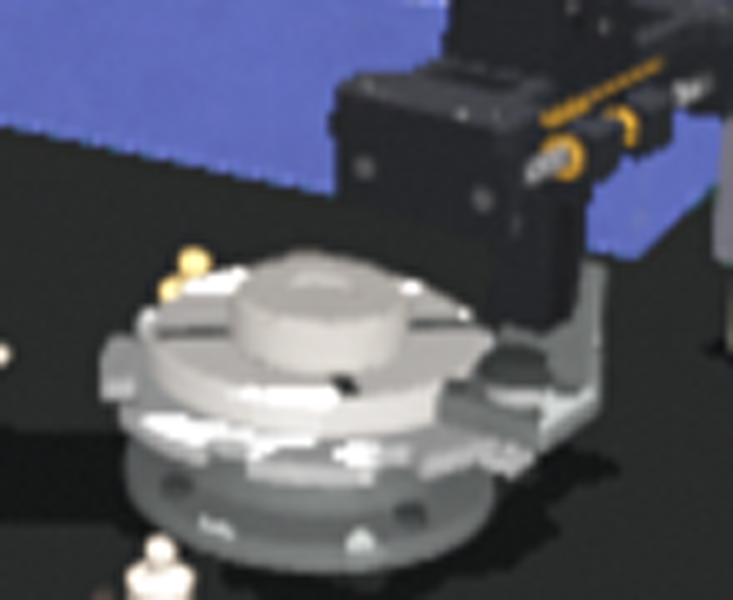

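The crop shows the fingertip clear above the cap, which is held partly in between notches, and still beside the thumb plate. I'll push on gently until it snaps in.

drive_tool(
  deltas=[
    [[0,0,-0.02],[0.0002,0.0018,0],255],
    [[0,0,-0.02],[0.0002,0.0018,0],255],
    [[0,0,-0.02],[0.0002,0.0018,0],255],
    [[0,0,-0.02],[0.0002,0.0018,0],255],
    [[0,0,-0.02],[0.0002,0.0018,0],255],
    [[0,0,-0.02],[0.0002,0.0018,0],255],
    [[0,0,-0.02],[0.0002,0.0018,0],255],
    [[0,0,0],[0,0,0],255],
  ],
)

```text
t: 10.45
tool_pos: [0.6473, -0.215, 0.1126]
tool_rot: [1.195, 2.905, 0.001]
contact_force: [-0.8, -4.1, -0.7]
width: 0.0005
grip_force: 1.4
```

```bash
python3 st.py
```

```text
10.45 [ 0.6473 -0.215   0.1126] yang 45.26 [ 5.e-04  3.e-04 -1.e+00] [-0.81 -4.09 -0.74] [ 0.33  0.94 -0.15  1.48  0.18  0.73  0.89] 0.0004912270130332623 1.3892996386857703
r 0.0885 az -40.44 turn~ 0.733 F tool [-2.31 -3.48  0.73]
```

drive_tool(
  deltas=[
    [[0,0,-0.01],[0.0001,0.0009,0],255],
    [[0,0,-0.01],[0.0001,0.0009,0],255],
    [[0,0,0],[0,0,0],255],
    [[0,0,0],[0,0,0],255],
  ],
)

```text
t: 10.85
tool_pos: [0.6482, -0.2136, 0.1127]
tool_rot: [1.168, 2.916, 0.001]
contact_force: [-0.7, -3.2, -0.6]
width: 0.0003
grip_force: 1.4
```

```bash
python3 st.py; python3 - <<'E'
from h import *
im,d=eyes.snapshot("side");cv2.imwrite("pics/side5.png",im);np.save("pics/side5.npy",d)
cv2.imwrite("pics/c5.png",cv2.resize(im[185:275,310:420],(733,600),interpolation=2))
P=cloud("side",d);g=im.max(2)
m=(np.hypot(P[...,0]-.643,P[...,1]+.221)<.02)&(P[...,2]>.074)&(P[...,2]<.0925)&(g<130)
print(m.sum(),np.percentile(P[m],[5,50,95],axis=0).round(4))
E
```

```text
10.85 [ 0.6482 -0.2136  0.1127] yang 46.36 [ 3.e-04  4.e-04 -1.e+00] [-0.75 -3.17 -0.6 ] [ 0.33  0.94 -0.16  1.48  0.19  0.73  0.91] 0.0002883876794397006 1.3963131306809373
r 0.0883 az -39.35 turn~ 0.752 F tool [-1.65 -2.81  0.6 ]
62 [[ 0.63   -0.232   0.0747]
 [ 0.6403 -0.2241  0.0804]
 [ 0.6523 -0.2104  0.0822]]
```

View pics/c5.png

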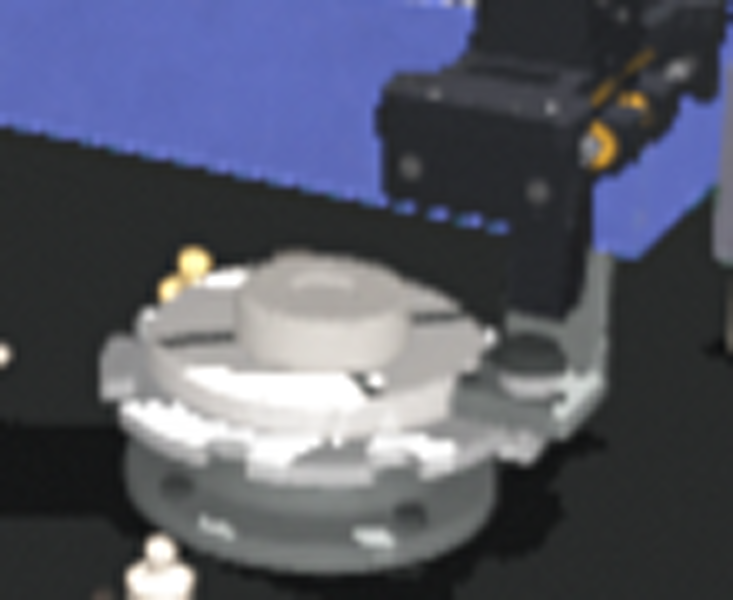

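The cap is still at about 81 mm, so it has not snapped in yet. I'll keep going in small steps.

drive_tool(
  deltas=[
    [[0,0,-0.01],[0.0001,0.0009,0],255],
    [[0,0,-0.01],[0.0001,0.0009,0],255],
    [[0,0,0],[0,0,0],255],
    [[0,0,0],[0,0,0],255],
  ],
)

```text
t: 11.3
tool_pos: [0.6497, -0.2111, 0.1128]
tool_rot: [1.137, 2.928, 0.003]
contact_force: [0.1, 0.2, -0.1]
width: 0.0005
grip_force: 0.3
```

```bash
cat > cap.py <<'E'
from h import *
im,d=eyes.snapshot("side");cv2.imwrite("pics/side6.png",im);np.save("pics/side6.npy",d)
P=cloud("side",d);g=im.max(2)
m=(np.hypot(P[...,0]-.643,P[...,1]+.221)<.02)&(P[...,2]>.074)&(P[...,2]<.0925)&(g<130)
print(m.sum(),np.percentile(P[m],[5,50,95],axis=0).round(4))
E
python3 st.py; python3 cap.py
```

```text
11.3 [ 0.6497 -0.2111  0.1128] yang 47.55 [ 9.0e-04  1.6e-03 -1.0e+00] [ 0.07  0.2  -0.12] [ 0.33  0.94 -0.16  1.48  0.19  0.74  0.92] 0.0005098098554141857 0.3053456845373148
r 0.0879 az -37.47 turn~ 0.785 F tool [0.08 0.2  0.12]
62 [[ 0.6326 -0.23    0.0809]
 [ 0.6422 -0.2222  0.0868]
 [ 0.6532 -0.2108  0.0882]]
```

The plunger sprang out: the cap is at 88 mm and the push force dropped to zero. I'll back off the plate and retreat upward.

drive_tool(
  deltas=[
    [[0,0,0],[0,-0.002,-0.001],255],
    [[0,0,0],[0,-0.002,-0.002],255],
    [[0,0,0],[0,0,-0.01],255],
    [[0,0,0],[0,0,-0.015],255],
    [[0,0,0],[0,0,-0.02],255],
    [[0,0,0],[0,0,-0.02],255],
    [[0,0,0],[0,0,-0.02],255],
    [[0,0,0],[0,0,-0.02],255],
    [[0,0,0],[0,0,0],255],
    [[0,0,0],[0,0,0],255],
  ],
)

```text
t: 12.35
tool_pos: [0.6466, -0.2153, 0.2215]
tool_rot: [1.138, 2.927, 0.001]
contact_force: [-0.7, 0.0, -0.7]
width: 0.0002
grip_force: 0.0
```

```bash
python3 st.py; python3 cap.py; python3 - <<'E'
from h import *
im=cv2.imread("pics/side6.png");P=cloud("side",np.load("pics/side6.npy"));x,y,z=P[...,0],P[...,1],P[...,2]
m=(z>.0865)&(z<.091)&(np.hypot(x-.58,y+.16)<.055);print("striker top",m.sum(),P[m].mean(0).round(4),P[m].min(0).round(4),P[m].max(0).round(4))
q=P[(z>.095)&(z<.116)&(np.hypot(x-.66,y+.21)<.04)];print("thumb",len(q),np.median(q,0).round(4))
cv2.imwrite("pics/c6.png",cv2.resize(im[175:275,300:430],(780,600),interpolation=2))
E
```

```text
12.35 [ 0.6466 -0.2153  0.2215] yang 47.5 [ 1.4e-03 -2.0e-04 -1.0e+00] [-0.75  0.03 -0.67] [ 0.35  0.81 -0.18  1.41  0.16  0.93  0.95] 0.00018047486382479703 0.0
r 0.0882 az -40.85 turn~ 0.726 F tool [ 0.57 -0.48  0.67]
60 [[ 0.6324 -0.2289  0.0806]
 [ 0.6421 -0.2209  0.0865]
 [ 0.6527 -0.2064  0.0883]]
striker top 208 [ 0.5778 -0.1714  0.0882] [ 0.5453 -0.2048  0.0865] [ 0.6095 -0.135   0.0905]
thumb 117 [ 0.66   -0.2006  0.1049]
```

View pics/c6.png

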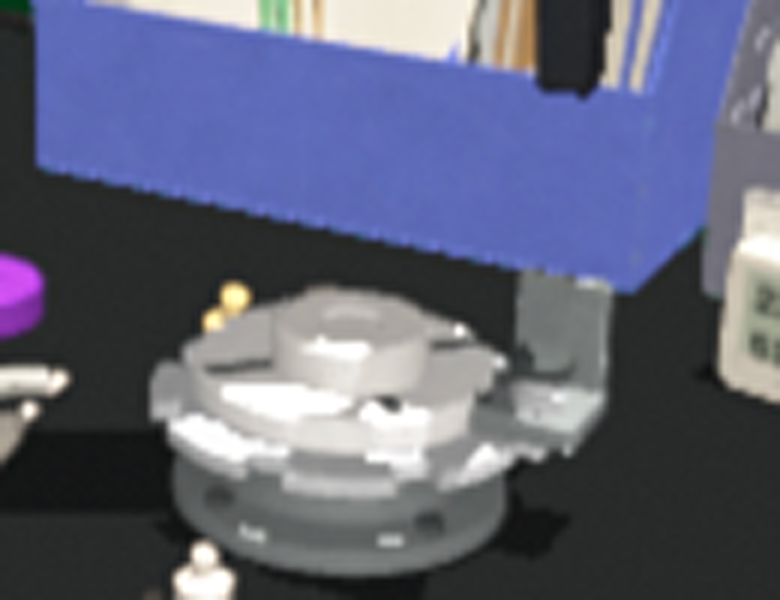

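The final crop shows the arm clear of everything, the cap out (about 88 mm), the table turned about 45°, and the striker in the middle. I'm handing in.

```bash
python3 -c "
from rig import job
print(job.hand_in())"
```

```text
the job is handed in; nothing more can be done
None
```

I turned the table one notch counterclockwise (about 0.785 rad) and the plunger sprang fully out into the next notch. The striker is still in the middle, the arm is clear of everything, and the job is handed in; no verdict came back.

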